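# Seat the specimen plate against its pins and stop

## Robot

A 6-joint arm with a two-finger parallel gripper is mounted at the origin on the work surface. World frame = base frame: x ahead of the robot, y to its left, z up, the work surface at z = 0. Lengths are in m, angles in rad, forces in N, time in s.
With the tool pointing down it reaches from about 0.375 to 0.925 m from the base axis. Payload 5.7 kg.
Tool frame: the origin (TCP) lies at the very end of the fingers, on their centre line; the grasp point (between the pads) lies 19 mm behind it (grip_depth is the distance from the TCP to the grasp point, in m); x points along the fingers, z is the direction in which the jaws open and shut, and the axes are right-handed (so a half turn about x gives the same grasp; the last joint's range is limited). The gripper opens to 88 mm and grips with 3 to 60 N. Pads are 20 mm wide; open, the fingers measure 115 mm over their backs; the gripper's body (75 mm by 178 mm) begins 61 mm behind the grasp point.
Start: joints at [1.128, 0.359, 1.51, -0, 1.272, -0.115], TCP at [0.193, 0.568, 0.223] pointing down, gripper open.
Joint ranges: [-2.97, 2.97], [-1.01, 2.36], [0.21, 2.38], [-0.96, 4.11], [0.2, 2.71], [-2.98, 2.98]. Speed limits (rad/s): [2.39, 2.39, 3.14, 3.14, 3.14, 3.14].

## Interface

Orientations are given as [roll, pitch, yaw] about the fixed x, y, z axes, in that order (R = Rz(yaw) Ry(pitch) Rx(roll)).
In Python, from plant import * gives the robot as it stands.
- The arm moves only by the tool apply_moves, never from a script. Its arguments are lists of equal length, an entry for each row: "fingers": the finger opening in mm, from 0 to 87.8; "xyz": the shift along the tool's x, y, z in mm, a list of three; "spin": the turn about the tool's x in degrees. In form: {"fingers": [fingers, ...], "xyz": [[tx, ty, tz], ...], "spin": [spin, ...]}. A call has 1 to 5 rows; each row is the pose to reach, as a shift and turn from the pose commanded when the call began, along the tool's axes at that moment; what a row does not reach only later rows make up. A row lasts 1/8 s, in which the tool goes at most 62.5 mm and 10.7 degrees, less where a joint would pass 70% of its speed; a pose out of reach is approached as far as the arm can. A call with a gripper value outside its range is refused whole. The fingers move at their own pace and stop on an object; the grip force is fixed at half the most. Time passes only in rows, so rows that repeat a pose let the fingers close. It gives the time, the measured TCP pose, the force and the opening at its end, in the units of the state.
- sense(): the state, without advancing time (a new reading comes with each control period).
- capture(name): name is "scene" or "top" or "wrist"; returns the picture (480x640x3 uint8, red, green, blue); there is no depth.
- camera_model(name): a dict with "fx", "fy", "cx", "cy" (pixels), "R" (3x3) and "t" (3): a world point X has camera coordinates R X + t. Camera axes: x right, y down, z forward; pixel columns grow to the right and rows downward; lengths in m; the calibration is good to about 2 mm. A picture is of the moment at which its call begins: read the wrist's pose just before it. camera_model takes no time and is no camera call; for the wrist camera it gives the pose at the moment of the call.
- sign_off(): hands the job in, once; it reports no verdict.
The state is a dict: "clock": time; "joints": joint angles; "qd": joint speeds; "effort": joint torques, N m; "ee_pos": TCP position; "tcp_rot": TCP orientation; "ft_force": force on the tool from outside, world axes, zero at the start; "ft_torque": the same for the moment, N m; "finger_gap": finger opening in m.
Only numpy, scipy, OpenCV 4.12 (cv2) and the standard library are available. Lean on these libraries where they do the work, as an engineer would, in place of code of your own. Each camera call takes 0.05 s, during which the arm holds its last target.

## Task

Lift the aluminium specimen plate by its fin and lay it gently on the dark steel locating base, clear of the pins and the stop. Then slide it by feel, first against both dowel pins and then along them to the end stop, pressing it home each time with a gentle, steady push of about 10 N, so that it sits fully home, flat against all three; let go and leave it there. Never press hard on the pins or the stop, and leave the other things on the bench alone.

Things in the scene. Friction and masses are not known exactly. Their poses are not given: they have to be found in the camera images.
- plate: Loose bare-aluminium specimen plate, 90 mm (its x) by 140 mm (its y) by 14 mm thick, 0.35 to 0.65 kg. Origin: centre of its underside; z up. Starts flat on the bench, left of the base. Two amber resin bars with pupae, 58 x 20 mm, lie across it at y = -53 and +53 mm, tops 22 mm above the underside.
- fin (a point): Middle of the top edge of the plate's black upright grip fin, 48 mm above the plate's underside. The fin is 12 mm thick (plate's x), 60 mm long (plate's y) and rises 34 mm from the plate's top; take it from above, fingers closing along the plate's x.
- base: Dark steel locating base fixed to the bench, 170 mm (x) by 250 mm (y), 12 mm thick, turned by up to 0.35 rad. Origin: centre of its underside; x to its far side, y to its left, z up. Two rigid dowel pins stand near its far edge, a rigid end stop near its right end. Pose readings cannot tell contact from a small gap: feel for it. The plate slides on its slippery top at 0.5 to 2 N.
- home (a point): Point on the base's top where the plate's origin lies when fully home: x = +15, y = -25, z = 12 mm in the base's frame; the plate's y is then parallel to the base's y (either way round). Its far long edge then touches both pins, its right end the stop.
- laydown (a point): Point on the base's top where the plate's origin may be laid down clear of everything: x = -12, y = -13 mm in the base's frame, 27 mm short of the pins and 12 mm short of the stop.
- pin_left: Left steel dowel pin of the base, upright, 12 mm diameter, 26 mm tall. Origin: centre of its foot on the base's top, at x = +66, y = +20 mm in the base's frame. More than 14 N on a pin spoils it; a steady push of about 10 to 13 N on the middle of the plate, held for a second, seats it (1.5 N or more must reach each pin).
- pin_right: Right steel dowel pin, the same, at x = +66, y = -70 mm in the base's frame.
- stop: Steel end stop of the base, a block 44 mm (x) by 18 mm (y), 26 mm tall. Origin: centre of its underside on the base's top, at x = +15, y = -104 mm in the base's frame; the plate's end meets its left face, at y = -95 mm. More than 18 N spoils it; a steady push of about 10 to 13 N held for a second seats the plate (5 N or more must reach it).
- wash_bottle: Bystander, leave it alone: white squeeze bottle with red cap and spout, 64 mm diameter, 200 mm tall; origin at the centre of its underside.
- instrument_case: Bystander, leave it alone: closed black case 80 x 200 x 35 mm; origin at the centre of its underside.
- petri_dish: Bystander, leave it alone: closed clear dish, 92 mm diameter, 16 mm tall; origin at the centre of its underside.
- specimen_jar: Bystander, leave it alone: jar with black lid, 56 mm diameter, 70 mm tall; origin at the centre of its underside.
- forceps: Bystander, leave it alone: steel forceps lying flat, 120 mm long; origin at the centre of its underside.
- slide_box: Bystander, leave it alone: closed cardboard box 90 x 160 x 32 mm; origin at the centre of its underside.
- beaker: Bystander, leave it alone: glass beaker, 68 mm diameter, 90 mm tall; origin at the centre of its underside.

How it is judged:
By the outcome, as a careful person would: the job done as asked, in the order asked, and still so for the second after the job is handed in, with the robot touching nothing.
It also fails if it takes over 72 s, if anything falls off the work surface, if the arm or the gripper's body presses on something with over 40 N, if the wrist force passes 120 N, or if a joint passes its speed limit or range.

## Working session

There is one attempt and no reset: what is moved stays moved. The work goes in short steps, Python scripts to look and compute and a tool call to move; the robot and the scene stay as the last step left them, time stands still between calls to the robot, and variables do not carry over. Pictures are saved under pics/ and viewed, and the job is handed in when it is done.

Besides the shell and the picture viewer there is one more tool, called after "Request:" by a JSON object that holds its "name" and its "arguments". apply_moves: Moves the arm, as the interface text tells. Its arguments: {"type":"object","properties":{"fingers":{"type":"array","items":{"type":"number"}},"xyz":{"type":"array","items":{"type":"array","items":{"type":"number"}}},"spin":{"type":"array","items":{"type":"number"}}},"required":["fingers","xyz","spin"]}

```bash
mkdir -p pics; ls; python3 - <<'E'
from plant import *
import cv2
s=sense();print(s)
for n in ("scene","top","wrist"):
    m=camera_model(n);print(n,m)
    cv2.imwrite(f"pics/{n}0.png",capture(n)[:,:,::-1])
E
```

```text
pics
{'clock': 0.0, 'joints': array([ 1.12786871e+00,  3.59517394e-01,  1.51144643e+00, -3.26043119e-05,
        1.27248595e+00, -1.15110946e-01]), 'qd': array([ 0.00139748,  0.00018926,  0.00269437, -0.00081425,  0.00060691,
       -0.00010033]), 'effort': array([ 7.27744077e-05, -5.15373409e+01, -2.70721382e+01,  6.74983696e-02,
        3.49937123e-02, -1.58073417e-04]), 'ee_pos': array([0.19290887, 0.56740352, 0.22179689]), 'tcp_rot': array([ 3.04325158,  1.56893895, -1.99694446]), 'ft_force': array([ 0.90022489, -0.3770314 ,  0.27523701]), 'ft_torque': array([ 0.02215676,  0.04129234, -0.01327756]), 'finger_gap': 0.08796129612367869}
scene {'fx': 458.35586973243676, 'fy': 458.35586973243676, 'cx': 313.52529715708545, 'cy': 236.37921568723783, 'R': array([[-0.22332645,  0.97472942, -0.00527691],
       [ 0.7637679 ,  0.17162299, -0.62225729],
       [-0.60562685, -0.14299685, -0.782795  ]]), 't': array([ 0.08453118, -0.38515609,  1.40702552])}
top {'fx': 434.20105474537183, 'fy': 434.20105474537183, 'cx': 315.9932920263147, 'cy': 249.420011091962, 'R': array([[ 0.02287088, -0.99951229,  0.02126261],
       [-0.99816568, -0.02402224, -0.05557163],
       [ 0.0560553 , -0.01995264, -0.99822828]]), 't': array([0.0227788 , 0.54412803, 1.14966706])}
wrist {'fx': 397.70717771622145, 'fy': 397.70717771622145, 'cx': 327.2423806442278, 'cy': 238.93812424568478, 'R': array([[ 0.32073528,  0.94716774, -0.00146342],
       [ 0.90724133, -0.30677057,  0.28775854],
       [ 0.27210668, -0.093622  , -0.95770187]]), 't': array([-0.60015099, -0.03557947,  0.39037684])}
```

View pics/top0.png

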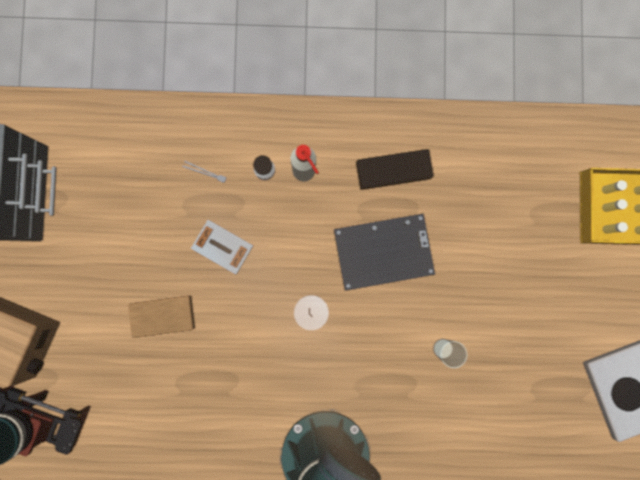

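View pics/scene0.png

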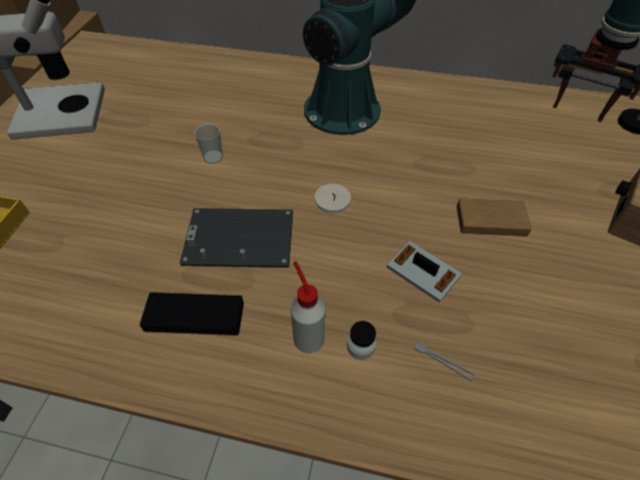

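View pics/wrist0.png

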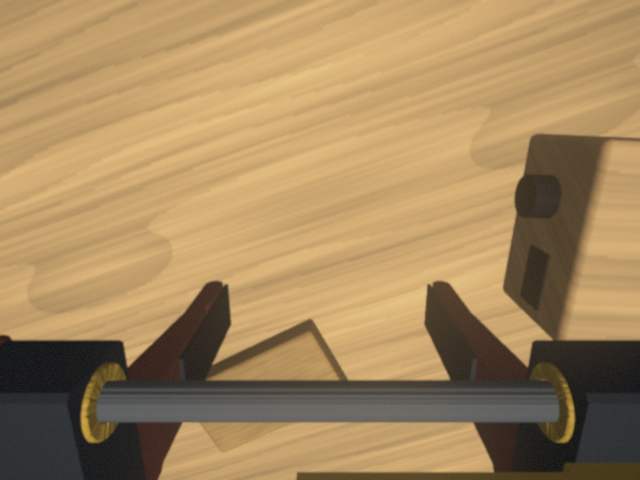

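The top view shows the plate at about (221,246) with its fin, the base at (384,252), the stop at (424,239), and the pins at about (375,228) and (408,222). Next I measure them.

```bash
cat > h.py <<'E'
from plant import *
import cv2, numpy as np
from scipy.spatial.transform import Rotation as Ro
def ray(m,px,z):
    px=np.atleast_2d(np.asarray(px,float))
    d=np.c_[(px[:,0]-m['cx'])/m['fx'],(px[:,1]-m['cy'])/m['fy'],np.ones(len(px))]@m['R']
    c=-m['R'].T@m['t']
    return c+d*((z-c[2])/d[:,2])[:,None]
def proj(m,X):
    c=np.atleast_2d(X)@m['R'].T+m['t']
    return np.c_[c[:,0]/c[:,2]*m['fx']+m['cx'],c[:,1]/c[:,2]*m['fy']+m['cy']]
def comps(mask,amin=50):
    cs,_=cv2.findContours(mask.astype(np.uint8),cv2.RETR_EXTERNAL,cv2.CHAIN_APPROX_NONE)
    return [c for c in cs if cv2.contourArea(c)>=amin]
def rect(m,c,z):
    P=ray(m,c.reshape(-1,2),z)[:,:2]
    (cx,cy),(w,h),a=cv2.minAreaRect((P*1000).astype(np.float32))
    b=cv2.boxPoints(((cx,cy),(w,h),a))
    e=b[1]-b[0];f=b[2]-b[1]
    l=e if np.linalg.norm(e)>np.linalg.norm(f) else f
    return (round(cx,1),round(cy,1)),(round(w,1),round(h,1)),round(float(np.arctan2(l[1],l[0])),4)
def show(name,img,roi,k=6):
    x0,y0,x1,y1=roi
    cv2.imwrite('pics/'+name,cv2.resize(img[y0:y1,x0:x1,::-1],None,fx=k,fy=k,interpolation=cv2.INTER_CUBIC))
E
python3 - <<'E'
from h import *
im=cv2.imread('pics/top0.png')[:,:,::-1].copy();m=camera_model('top')
hsv=cv2.cvtColor(im,cv2.COLOR_RGB2HSV)
show('z_base.png',im,(325,205,445,300));show('z_plate.png',im,(180,210,265,285),8)
def win(mask,r):
    o=np.zeros_like(mask);o[r[1]:r[3],r[0]:r[2]]=mask[r[1]:r[3],r[0]:r[2]];return o
wood=(hsv[...,1]>70)
for c in comps(win(~wood,(325,205,445,300))):print('base',rect(m,c,.012))
g=(hsv[...,1]<60)
for c in comps(win(g,(180,210,265,285))):print('plate',rect(m,c,.014))
d=(hsv[...,2]<90)&(hsv[...,1]<120)
for c in comps(win(d,(180,210,265,285)),15):print('fin',rect(m,c,.048),c.reshape(-1,2).mean(0))
E
```

```text
base ((542.9, -148.1), (167.3, 247.8), -1.3707)
plate ((545.1, 288.5), (142.1, 91.5), 1.0705)
```

View pics/z_base.png

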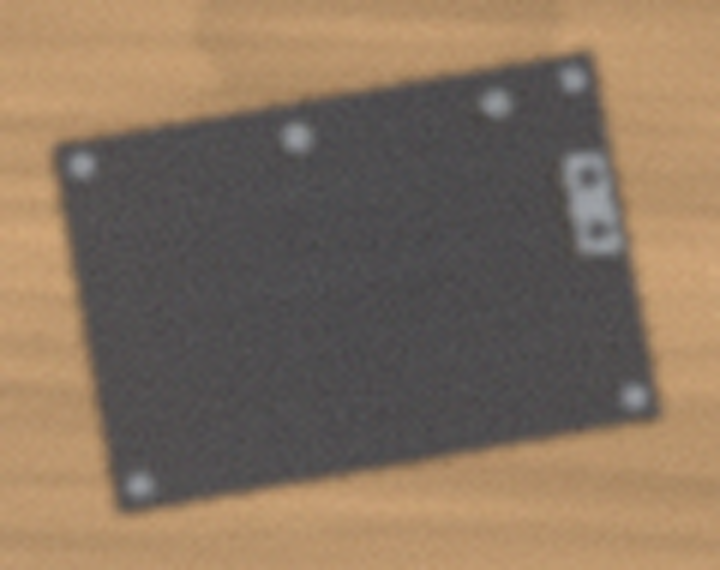

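View pics/z_plate.png

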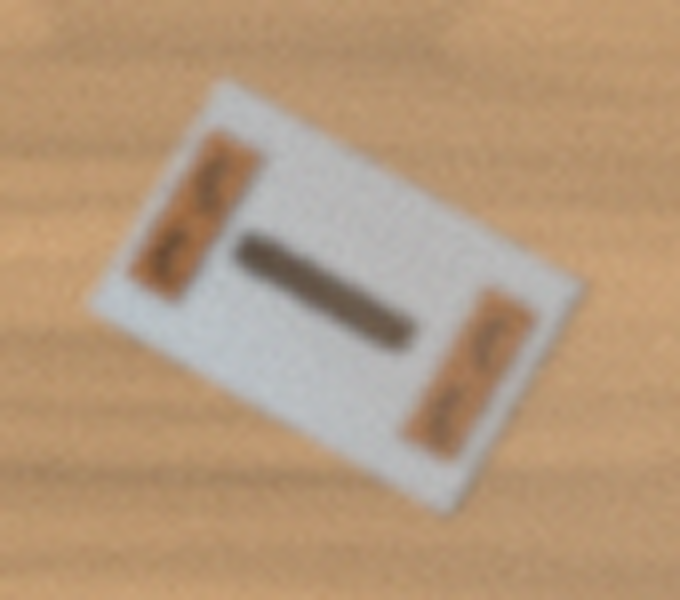

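The base comes out at 167 x 248 mm and the plate at 142 x 92 mm, which match the given sizes, so I trust these fits. Next I check with the fin, pins and stop and compute the first move.

```bash
cat >> h.py <<'E'
def rot(s): return Ro.from_euler('xyz',s['tcp_rot']).as_matrix()
def togo(s,p,yaw_z):
    """shift mm in tool axes and spin deg to bring TCP to p with jaw axis along yaw_z (mod pi)"""
    R=rot(s); d=R.T@(np.array(p)-s['ee_pos'])*1000
    cur=np.arctan2(R[1,2],R[0,2]); e=(yaw_z-cur+np.pi/2)%np.pi-np.pi/2
    return d.round(1), round(float(-np.degrees(e)),2), R.round(3)
E
python3 - <<'E'
from h import *
im=cv2.imread('pics/top0.png')[:,:,::-1].copy();m=camera_model('top')
print('fin',ray(m,[180+324/8-.5,210+292/8-.5],.048))
print('pins',ray(m,[[325+297/6-.5,205+138/6-.5],[325+496/6-.5,205+103/6-.5]],.038))
print('stop',ray(m,[325+593/6-.5,205+204/6-.5],.038))
c=np.array([.5429,-.1481]);y=.2
R=np.array([[np.cos(y),-np.sin(y)],[np.sin(y),np.cos(y)]])
for p in ([66,20],[66,-70],[15,-104],[-12,-13],[15,-25]):print(p,c+R@np.array(p)/1000)
ms=camera_model('scene')
print(proj(ms,[[.545,.2885,.048]]))
s=sense();print(togo(s,[.545,.288,.15],-.5))
E
```

```text
fin [[0.54447561 0.28545528 0.048     ]]
pins [[ 0.60386084 -0.11601149  0.038     ]
 [ 0.62160214 -0.2039085   0.038     ]]
stop [[ 0.57791763 -0.24738007  0.038     ]]
[66, 20] [ 0.60361101 -0.11538649]
[66, -70] [ 0.62149125 -0.20359248]
[15, -104] [ 0.57826261 -0.24704688]
[-12, -13] [ 0.5337219 -0.1632249]
[15, -25] [ 0.56256773 -0.16962162]
[[425.4700526  259.68081635]]
(array([  72.1, -423.3, -151.2]), -80.13, array([[-0.001, -0.947,  0.322],
       [-0.001,  0.322,  0.947],
       [-1.   ,  0.   , -0.001]]))
```

Request:
{"name": "apply_moves", "arguments": {"fingers": [87, 87, 87, 87, 87], "xyz": [[0, -40, -14], [0, -85, -30], [0, -135, -48], [0, -185, -66], [0, -235, -84]], "spin": [10, 20, 30, 40, 50]}}

```text
clock: 0.78
ee_pos: [0.3896, 0.4116, 0.2225]
tcp_rot: [-2.828, 1.57, -2.463]
ft_force: [0.4, 0.6, -0.2]
finger_gap: 0.087
```

```bash
python3 - <<'E'
from h import *
s=sense();print(s['clock'],s['joints'].round(3),togo(s,[.545,.288,.15],-.5))
E
```

```text
0.775 [0.691 0.312 1.583 0.    1.247 0.326] (array([  72.4, -170.9,  101.1]), 49.55, array([[-0.   , -0.357,  0.934],
       [-0.   ,  0.934,  0.357],
       [-1.   , -0.   , -0.   ]]))
```

Request:
{"name": "apply_moves", "arguments": {"fingers": [87, 87, 87, 87, 87], "xyz": [[10, -34, 20], [20, -68, 40], [30, -102, 60], [40, -136, 80], [50, -171, 101]], "spin": [10, 20, 30, 40, 49.5]}}

```text
clock: 1.4
ee_pos: [0.5453, 0.289, 0.172]
tcp_rot: [-2.344, 1.57, -2.843]
ft_force: [1.0, 0.0, 0.1]
finger_gap: 0.0871
```

```bash
python3 - <<'E'
from h import *
m=camera_model('wrist');s=sense();print(s['clock'],s['joints'].round(3),togo(s,[.545,.288,.15],-.5))
im=capture('wrist');cv2.imwrite('pics/w1.png',im[:,:,::-1])
import pickle;pickle.dump((m,s),open('w1.pkl','wb'))
s=sense();print(s['ee_pos'],s['tcp_rot'])
E
```

```text
1.4 [0.375 0.431 1.53  0.    1.182 0.875] (array([22. , -1. ,  0.2]), 0.05, array([[-0.001,  0.479,  0.878],
       [-0.   ,  0.878, -0.479],
       [-1.   , -0.   , -0.   ]]))
[0.5492346  0.28577493 0.17078599] [-0.51206693  1.56772698 -1.01971973]
```

View pics/w1.png

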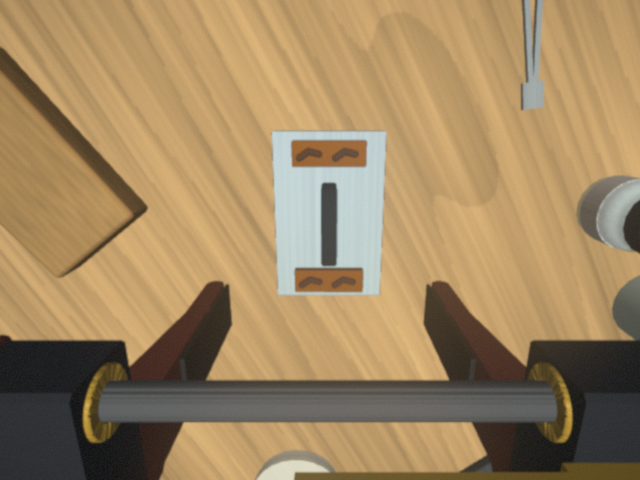

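The wrist view shows the plate upright in the frame, with corners at about (272,131) to (380,295) and the fin at column 329. I measure it here too.

```bash
python3 - <<'E'
from h import *
import pickle
m,s0=pickle.load(open('w1.pkl','rb'))
im=cv2.imread('pics/w1.png')[:,:,::-1].copy()
hsv=cv2.cvtColor(im,cv2.COLOR_RGB2HSV)
w=np.zeros(im.shape[:2],bool);w[115:310,250:400]=1
plate=(hsv[...,1]<70)&w
for c in comps(plate,500):print('plate',rect(m,c,.014))
d=(hsv[...,2]<70)&w
for c in comps(d,300):
  print('fin',rect(m,c,.048),c.reshape(-1,2).min(0),c.reshape(-1,2).max(0))
s=sense();print(togo(s,[.545,.288,.15],-.5))
E
```

```text
plate ((547.4, 290.7), (139.5, 90.0), 1.0729)
(array([20.8, -0.1, -4.8]), -0.44, array([[ 0.002,  0.486,  0.874],
       [-0.003,  0.874, -0.486],
       [-1.   , -0.002,  0.003]]))
```

Request:
{"name": "apply_moves", "arguments": {"fingers": [87, 87, 87, 87], "xyz": [[15, 0, 0], [25, 0, 0], [25, 0, 0], [25, 0, 0]], "spin": [0, 0, 0, 0]}}

```text
clock: 1.95
ee_pos: [0.5441, 0.2907, 0.1478]
tcp_rot: [3.086, 1.571, 2.594]
ft_force: [-0.4, -0.3, -0.0]
finger_gap: 0.087
```

```bash
python3 - <<'E'
from h import *
m=camera_model('wrist');s=sense()
im=capture('wrist');cv2.imwrite('pics/w2.png',im[:,:,::-1])
s2=sense();print(s['ee_pos'],s2['ee_pos'],s2['qd'].round(3))
hsv=cv2.cvtColor(im,cv2.COLOR_RGB2HSV)
w=np.zeros(im.shape[:2],bool);w[80:330,240:410]=1
for c in comps((hsv[...,1]<70)&w,500):print('plate',rect(m,c,.014))
for c in comps((hsv[...,2]<90)&(hsv[...,1]<90)&w,200):
  print('fin',rect(m,c,.048),c.reshape(-1,2).min(0),c.reshape(-1,2).max(0))
print(togo(s2,[.545,.288,.15],-.5))
E
```

```text
[0.54410014 0.29068866 0.14781025] [0.54440579 0.29065546 0.14805254] [-0.003 -0.004 -0.007  0.002  0.001  0.002]
plate ((547.4, 290.7), (139.9, 89.9), 1.0719)
fin ((548.7, 293.0), (62.6, 10.1), 1.0777) [324 190] [339 278]
(array([-1.9, -2.1,  1.8]), 0.44, array([[ 0.   ,  0.473,  0.881],
       [ 0.   ,  0.881, -0.473],
       [-1.   ,  0.   ,  0.   ]]))
```

View pics/w2.png

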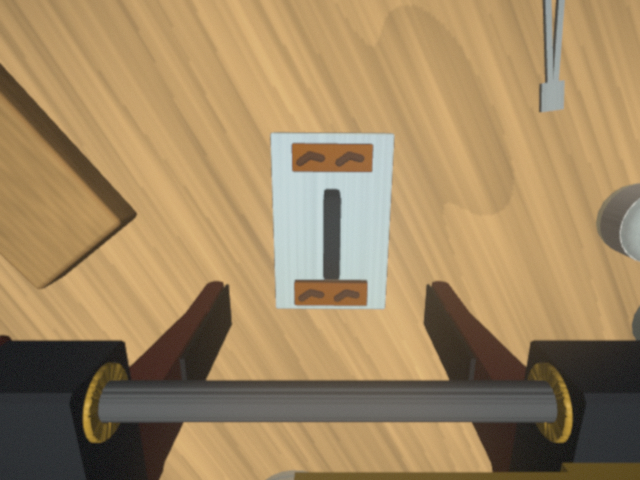

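```bash
python3 - <<'E'
from h import *
s=sense();print(togo(s,[.5467,.290,.019],-.499))
E
```

```text
(array([129.1,   0.5,   2.3]), 0.38, array([[ 0.   ,  0.473,  0.881],
       [ 0.   ,  0.881, -0.473],
       [-1.   ,  0.   ,  0.   ]]))
```

Request:
{"name": "apply_moves", "arguments": {"fingers": [87, 87, 87, 87, 87], "xyz": [[30, 0.5, 2], [62, 0.5, 2], [92, 0.5, 2], [118, 0.5, 2], [128, 0.5, 2]], "spin": [0.4, 0.4, 0.4, 0.4, 0.4]}}

```text
clock: 2.62
ee_pos: [0.5459, 0.2895, 0.0187]
tcp_rot: [-2.209, 1.569, -2.709]
ft_force: [0.1, -0.0, 0.5]
finger_gap: 0.0868
```

Request:
{"name": "apply_moves", "arguments": {"fingers": [40, 25, 16, 12, 8], "xyz": [[0, 0, 0], [0, 0, 0], [0, 0, 0], [0, 0, 0], [0, 0, 0]], "spin": [0, 0, 0, 0, 0]}}

```text
clock: 3.25
ee_pos: [0.5468, 0.2895, 0.02]
tcp_rot: [0.711, 1.57, 0.211]
ft_force: [-0.1, -0.3, -0.5]
finger_gap: 0.0406
```

```bash
python3 - <<'E'
from h import *
s=sense();print(s['ft_force'].round(2),s['ft_torque'].round(2),togo(s,[.5467,.290,.019],-.499),s['ee_pos'])
E
```

```text
[-0.06 -0.26 -0.54] [-0.04  0.06 -0.  ] (array([ 1. ,  0.4, -0.3]), -0.09, array([[ 0.   ,  0.48 ,  0.877],
       [ 0.   ,  0.877, -0.48 ],
       [-1.   ,  0.   ,  0.   ]])) [0.54680599 0.28952472 0.01997427]
```

Request:
{"name": "apply_moves", "arguments": {"fingers": [5, 5, 5, 5, 5], "xyz": [[0, 0, 0], [0, 0, 0], [0, 0, 0], [0, 0, 0], [0, 0, 0]], "spin": [0, 0, 0, 0, 0]}}

```text
clock: 3.88
ee_pos: [0.5466, 0.2894, 0.0196]
tcp_rot: [-1.675, 1.571, -2.176]
ft_force: [0.9, -0.5, -0.8]
finger_gap: 0.0122
```

```bash
python3 - <<'E'
from h import *
s=sense();print(s['ft_force'].round(2),s['ft_torque'].round(2),togo(s,[.5467,.290,.019],-.499),s['ee_pos'])
E
```

```text
[ 0.93 -0.48 -0.84] [-0.06  0.03  0.01] (array([ 0.6,  0.5, -0.2]), -0.09, array([[-0.   ,  0.48 ,  0.877],
       [-0.   ,  0.877, -0.48 ],
       [-1.   , -0.   , -0.   ]])) [0.54663787 0.28943493 0.0195841 ]
```

Request:
{"name": "apply_moves", "arguments": {"fingers": [5, 5, 5, 5, 5], "xyz": [[-5, 0, 0], [-20, 0, 0], [-40, 0, 0], [-60, 0, 0], [-65, 0, 0]], "spin": [0, 0, 0, 0, 0]}}

```text
clock: 4.5
ee_pos: [0.5477, 0.2899, 0.0867]
tcp_rot: [0.864, 1.568, 0.363]
ft_force: [-0.1, 0.5, -4.1]
finger_gap: 0.0118
```

```bash
python3 - <<'E'
from h import *
F=[];T=[]
for i in range(4):
    m=camera_model('wrist');im=capture('wrist');s=sense();F.append(s['ft_force']);T.append(s['ft_torque'])
cv2.imwrite('pics/w3.png',im[:,:,::-1])
print(np.mean(F,0),np.std(F,0),np.mean(T,0),s['joints'].round(3))
hsv=cv2.cvtColor(im,cv2.COLOR_RGB2HSV)
print(s['ee_pos'],togo(s,[.5337,-.1632,.085],.2))
E
```

```text
[ 0.11009725 -0.04610158 -4.24639053] [0.14542598 0.31796565 0.44785991] [-0.07756384  0.10627602 -0.00830538] [ 0.375  0.531  1.608 -0.     1.004  0.876]
[0.54612359 0.28926883 0.08421306] (array([  -0.6, -402.9,  206.3]), -40.14, array([[-0.001,  0.48 ,  0.877],
       [-0.   ,  0.877, -0.48 ],
       [-1.   , -0.001, -0.001]]))
```

View pics/w3.png

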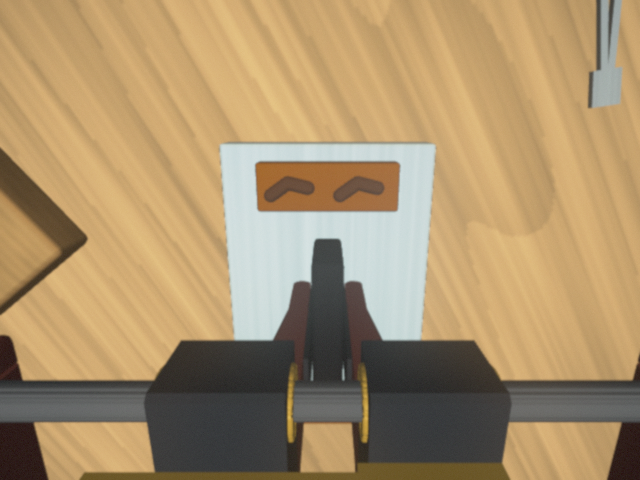

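The wrist view shows the plate hanging square in the jaws, its far edge at row 143 between columns 221 and 433. The measured weight is about 4.2 N.

```bash
python3 - <<'E'
from h import *
m=camera_model('wrist');s=sense()
R=rot(s)
P=ray(m,[[221,144],[433,143],[327,143.5]],s['ee_pos'][2]-.0196+.014)
print(((P-s['ee_pos'])@R*1000).round(1), np.degrees(np.arctan2(*(P[1]-P[0])[[1,0]])), np.degrees(np.arctan2(R[1,2],R[0,2])))
E
```

```text
[[  5.6  70.6 -43.3]
 [  5.5  71.1  43.3]
 [  5.5  70.8  -0. ]] -28.340393675259563 -28.68264463931425
```

Request:
{"name": "apply_moves", "arguments": {"fingers": [5, 5, 5, 5, 5], "xyz": [[0, -25, 13], [0, -65, 33], [0, -110, 56], [0, -155, 79], [0, -200, 102]], "spin": [-3, -7, -12, -16, -20]}}

```text
clock: 5.32
ee_pos: [0.5394, 0.0635, 0.0839]
tcp_rot: [-2.893, 1.569, -3.042]
ft_force: [0.5, -0.4, -4.4]
finger_gap: 0.012
```

```bash
python3 - <<'E'
from h import *
s=sense();print(s['ee_pos'],togo(s,[.5337,-.1632,.085],.2))
E
```

```text
[0.53937801 0.06354154 0.08387354] (array([  -1.1, -225.1,   28. ]), -19.99, array([[-0.001,  0.148,  0.989],
       [-0.   ,  0.989, -0.148],
       [-1.   , -0.   , -0.001]]))
```

Request:
{"name": "apply_moves", "arguments": {"fingers": [5, 5, 5, 5, 5], "xyz": [[0, -45, 5], [0, -95, 11], [0, -145, 18], [0, -190, 24], [0, -225, 28]], "spin": [-4, -8, -13, -17, -20]}}

```text
clock: 5.95
ee_pos: [0.5332, -0.1635, 0.0839]
tcp_rot: [2.782, 1.57, 2.981]
ft_force: [0.9, 1.0, -3.8]
finger_gap: 0.0116
```

Request:
{"name": "apply_moves", "arguments": {"fingers": [5, 5], "xyz": [[0, 0, 0], [0, 0, 0]], "spin": [0, 0]}}

```text
clock: 6.2
ee_pos: [0.5331, -0.161, 0.084]
tcp_rot: [2.371, 1.569, 2.567]
ft_force: [-0.1, 0.5, -4.2]
finger_gap: 0.0123
```

```bash
python3 - <<'E'
from h import *
F=[];T=[]
for i in range(3):
    im=capture('top');s=sense();F.append(s['ft_force']);T.append(s['ft_torque'])
print(s['clock'],np.mean(F,0),np.mean(T,0),s['joints'].round(3))
show('t1.png',im,(325,175,465,300),5)
print(s['ee_pos'],togo(s,[.5337,-.1632,.0316],.2))
E
```

```text
6.35 [ 0.31388723 -0.40446041 -4.57052755] [-0.04607989  0.05256159  0.02162498] [-0.416  0.461  1.748  0.     0.934 -0.615]
[ 0.53348394 -0.16034389  0.08433853] (array([52.7, -2.9, -0.3]), -0.09, array([[-0.001, -0.197,  0.98 ],
       [ 0.001,  0.98 ,  0.197],
       [-1.   ,  0.001, -0.001]]))
```

View pics/t1.png

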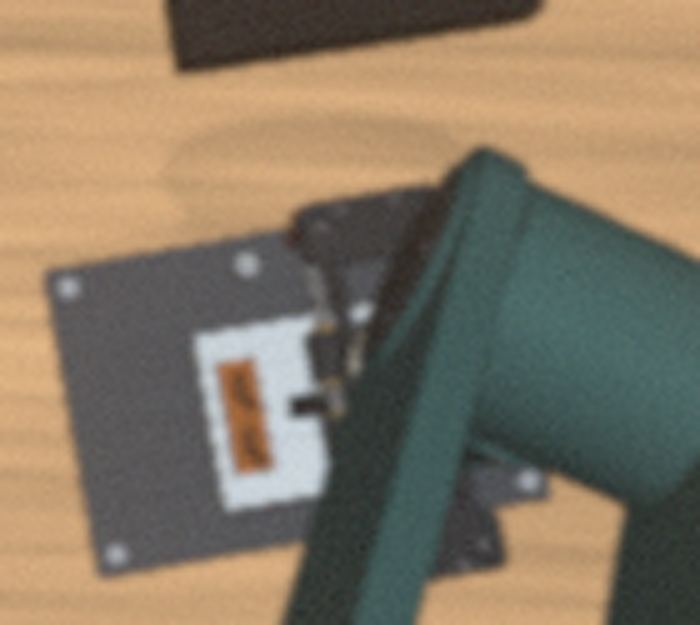

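The top view shows the plate held square over the base, left of the stop and near of the pins. Now I lower it.

Request:
{"name": "apply_moves", "arguments": {"fingers": [5, 5, 5, 5, 5], "xyz": [[10, -1.5, 0], [22, -2.5, 0], [34, -2.5, 0], [43, -2.5, 0], [47, -2.5, 0]], "spin": [0, 0, 0, 0, 0]}}

```text
clock: 6.98
ee_pos: [0.5338, -0.1638, 0.0367]
tcp_rot: [2.602, 1.569, 2.8]
ft_force: [0.1, 0.0, -3.8]
finger_gap: 0.0119
```

Request:
{"name": "apply_moves", "arguments": {"fingers": [5, 5, 5, 5, 5], "xyz": [[0.5, 0, 0], [1, 0, 0], [2, 0, 0], [3, 0, 0], [3, 0, 0]], "spin": [0, 0, 0, 0, 0]}}

```text
clock: 7.6
ee_pos: [0.5343, -0.1641, 0.0347]
tcp_rot: [-1.829, 1.571, -1.631]
ft_force: [-0.6, 0.6, -4.5]
finger_gap: 0.0115
```

```bash
cat >> h.py <<'E'
def feel(n=4,yaw=.2,base=(.5429,-.1481)):
    F=[];T=[];P=[];A=[]
    for i in range(n):
        im=capture('wrist');s=sense();R=rot(s)
        F.append(s['ft_force']);T.append(s['ft_torque']);P.append(s['ee_pos']);A.append(np.arctan2(R[1,2],R[0,2]))
    f=np.mean(F,0);c,d=np.cos(yaw),np.sin(yaw);p=np.mean(P,0)
    q=(p[:2]-base)*1000
    print('clk',round(s['clock'],2),'Fbase xyz',np.round([c*f[0]+d*f[1],-d*f[0]+c*f[1],f[2]],2),'sd',np.std(F,0).max().round(2),'T',np.mean(T,0).round(3))
    print('  TCP in base mm',np.round([c*q[0]+d*q[1],-d*q[0]+c*q[1],p[2]*1000],2),'sd',(np.std(P,0).max()*1000).round(2),'jaw yaw',np.mean(A).round(4),'gap',round(s['finger_gap']*1000,2))
    return im
E
python3 - <<'E'
from h import *
im=feel();cv2.imwrite('pics/w4.png',im[:,:,::-1])
E
```

```text
clk 7.8 Fbase xyz [ 0.37  0.12 -4.13] sd 1.01 T [-0.039  0.028  0.011]
  TCP in base mm [-11.53 -13.95  34.72] sd 0.02 jaw yaw 0.1976 gap 11.64
```

Request:
{"name": "apply_moves", "arguments": {"fingers": [5, 5, 5, 5, 5], "xyz": [[0.5, 0, 0], [1, 0, 0], [1.5, 0, 0], [2, 0, 0], [2, 0, 0]], "spin": [0, 0, 0, 0, 0]}}

```text
clock: 8.43
ee_pos: [0.5343, -0.164, 0.0326]
tcp_rot: [-2.931, 1.571, -2.733]
ft_force: [0.5, 0.7, -3.9]
finger_gap: 0.0123
```

```bash
python3 - <<'E'
from h import *
feel()
E
```

```text
clk 8.62 Fbase xyz [ 0.05  0.31 -4.26] sd 0.55 T [-0.077  0.053  0.011]
  TCP in base mm [-11.55 -13.95  32.68] sd 0.03 jaw yaw 0.1975 gap 11.44
```

Request:
{"name": "apply_moves", "arguments": {"fingers": [5, 5, 5], "xyz": [[0.5, 0, 0], [1, 0, 0], [1, 0, 0]], "spin": [0, 0, 0]}}

```text
clock: 9.0
ee_pos: [0.5344, -0.164, 0.0316]
tcp_rot: [-2.411, 1.571, -2.213]
ft_force: [1.0, -0.6, -4.9]
finger_gap: 0.0117
```

```bash
python3 - <<'E'
from h import *
feel()
E
```

```text
clk 9.2 Fbase xyz [ 0.39  0.48 -3.95] sd 0.39 T [-0.07   0.022 -0.011]
  TCP in base mm [-11.55 -13.93  31.68] sd 0.02 jaw yaw 0.1976 gap 11.66
```

Request:
{"name": "apply_moves", "arguments": {"fingers": [5, 5, 5], "xyz": [[0.3, 0, 0], [0.6, 0, 0], [0.6, 0, 0]], "spin": [0, 0, 0]}}

```text
clock: 9.57
ee_pos: [0.5344, -0.1641, 0.0315]
tcp_rot: [-1.099, 1.571, -0.902]
ft_force: [-2.2, 0.9, 4.4]
finger_gap: 0.0116
```

```bash
python3 - <<'E'
from h import *
feel()
E
```

```text
clk 9.78 Fbase xyz [-2.21  1.21  5.74] sd 0.37 T [ 0.093  0.432 -0.005]
  TCP in base mm [-11.52 -13.96  31.55] sd 0.01 jaw yaw 0.1976 gap 12.08
```

Request:
{"name": "apply_moves", "arguments": {"fingers": [5, 5, 5], "xyz": [[0.3, 0, 0], [0.5, 0, 0], [0.5, 0, 0]], "spin": [0, 0, 0]}}

```text
clock: 10.15
ee_pos: [0.5344, -0.1641, 0.0316]
tcp_rot: [-0.95, 1.57, -0.753]
ft_force: [-3.4, 1.1, 10.8]
finger_gap: 0.0118
```

```bash
python3 - <<'E'
from h import *
feel()
E
```

```text
clk 10.35 Fbase xyz [-2.93  2.22 10.86] sd 0.81 T [0.171 0.664 0.014]
  TCP in base mm [-11.5  -13.97  31.54] sd 0.03 jaw yaw 0.1976 gap 12.04
```

Request:
{"name": "apply_moves", "arguments": {"fingers": [5, 5, 5], "xyz": [[-0.4, 0, 0], [-0.8, 0, 0], [-0.8, 0, 0]], "spin": [0, 0, 0]}}

```text
clock: 10.72
ee_pos: [0.5344, -0.1641, 0.0315]
tcp_rot: [-1.559, 1.571, -1.362]
ft_force: [-2.6, 0.8, 5.6]
finger_gap: 0.0118
```

```bash
python3 - <<'E'
from h import *
feel()
E
```

```text
clk 10.93 Fbase xyz [-2.59  1.39  5.86] sd 0.59 T [ 0.071  0.421 -0.01 ]
  TCP in base mm [-11.52 -13.98  31.55] sd 0.01 jaw yaw 0.1976 gap 11.78
```

Request:
{"name": "apply_moves", "arguments": {"fingers": [5, 5, 5], "xyz": [[-0.3, 0, 0], [-0.5, 0, 0], [-0.5, 0, 0]], "spin": [0, 0, 0]}}

```text
clock: 11.3
ee_pos: [0.5344, -0.1641, 0.0316]
tcp_rot: [-2.866, 1.571, -2.668]
ft_force: [0.3, 0.7, -1.6]
finger_gap: 0.0119
```

```bash
python3 - <<'E'
from h import *
feel()
E
```

```text
clk 11.5 Fbase xyz [-0.04  0.44 -3.38] sd 0.58 T [-0.073 -0.02   0.01 ]
  TCP in base mm [-11.52 -13.97  31.58] sd 0.03 jaw yaw 0.1975 gap 11.52
```

Request:
{"name": "apply_moves", "arguments": {"fingers": [5, 5, 5, 5, 5], "xyz": [[0.1, 0, 2], [0.15, 0, 7], [0.15, 0, 13], [0.15, 0, 18], [0.15, 0, 20]], "spin": [0, 0, 0, 0, 0]}}

```text
clock: 12.12
ee_pos: [0.5545, -0.16, 0.0317]
tcp_rot: [-0.772, 1.57, -0.574]
ft_force: [-1.0, -1.0, -4.6]
finger_gap: 0.0119
```

```bash
python3 - <<'E'
from h import *
im=feel();cv2.imwrite('pics/w5.png',im[:,:,::-1])
E
```

```text
clk 12.32 Fbase xyz [-0.18 -0.38 -3.84] sd 0.44 T [-0.076  0.055 -0.014]
  TCP in base mm [  8.64 -13.94  31.67] sd 0.3 jaw yaw 0.1977 gap 12.17
```

View pics/w5.png

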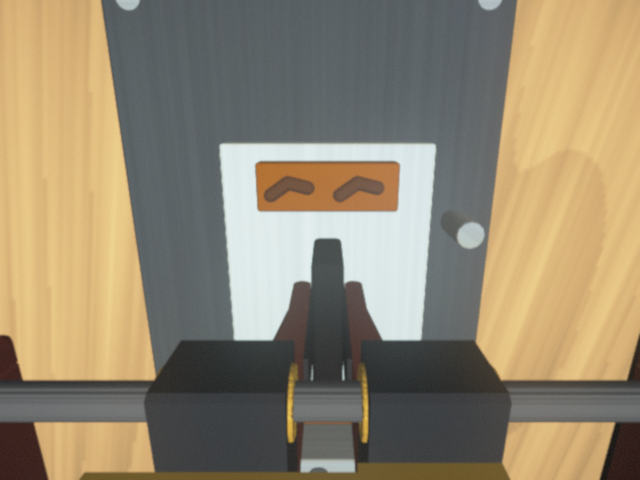

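The picture shows the pin's foot just right of the plate's edge, a gap of about 6 mm, as expected. I'll close most of it and lower slightly.

Request:
{"name": "apply_moves", "arguments": {"fingers": [5, 5, 5, 5, 5], "xyz": [[0.2, 0, 1], [0.2, 0, 2], [0.2, 0, 3], [0.2, 0, 3.8], [0.2, 0, 4]], "spin": [0, 0, 0, 0, 0]}}

```text
clock: 12.95
ee_pos: [0.5579, -0.1594, 0.0316]
tcp_rot: [-1.851, 1.571, -1.654]
ft_force: [-0.4, -0.6, -3.7]
finger_gap: 0.0119
```

```bash
python3 - <<'E'
from h import *
feel()
E
```

```text
clk 13.15 Fbase xyz [ 0.13 -0.6  -2.83] sd 0.65 T [-0.081  0.042 -0.004]
  TCP in base mm [ 12.53 -14.05  31.57] sd 0.02 jaw yaw 0.1976 gap 11.95
```

Request:
{"name": "apply_moves", "arguments": {"fingers": [5, 5, 5, 5], "xyz": [[0.1, 0, 0.3], [0.1, 0, 0.6], [0.1, 0, 0.9], [0.1, 0, 0.9]], "spin": [0, 0, 0, 0]}}

```text
clock: 13.65
ee_pos: [0.5588, -0.1592, 0.0316]
tcp_rot: [-1.441, 1.571, -1.243]
ft_force: [-1.3, -0.4, -0.2]
finger_gap: 0.0119
```

```bash
python3 - <<'E'
from h import *
feel()
E
```

```text
clk 13.85 Fbase xyz [-1.57  0.39  0.97] sd 0.75 T [-0.095  0.238  0.003]
  TCP in base mm [ 13.39 -14.04  31.57] sd 0.02 jaw yaw 0.1976 gap 11.74
```

Request:
{"name": "apply_moves", "arguments": {"fingers": [5, 5, 5], "xyz": [[-0.05, 0, 0.3], [-0.05, 0, 0.6], [-0.05, 0, 0.6]], "spin": [0, 0, 0]}}

```text
clock: 14.22
ee_pos: [0.5594, -0.1591, 0.0316]
tcp_rot: [-1.253, 1.571, -1.056]
ft_force: [-1.5, -0.5, 1.9]
finger_gap: 0.012
```

```bash
python3 - <<'E'
from h import *
feel()
E
```

```text
clk 14.43 Fbase xyz [-2.03  0.27  2.12] sd 0.6 T [-0.123  0.306  0.013]
  TCP in base mm [ 13.99 -14.04  31.56] sd 0.02 jaw yaw 0.1976 gap 11.92
```

Request:
{"name": "apply_moves", "arguments": {"fingers": [5, 5, 5], "xyz": [[0, 0, 0.3], [0, 0, 0.5], [0, 0, 0.5]], "spin": [0, 0, 0]}}

```text
clock: 14.8
ee_pos: [0.5599, -0.159, 0.0315]
tcp_rot: [-1.765, 1.571, -1.567]
ft_force: [-2.7, -0.7, 3.3]
finger_gap: 0.0116
```

```bash
python3 - <<'E'
from h import *
feel()
E
```

```text
clk 15.0 Fbase xyz [-1.93 -0.34  4.55] sd 0.88 T [-0.167  0.402  0.012]
  TCP in base mm [ 14.48 -14.04  31.55] sd 0.02 jaw yaw 0.1976 gap 12.26
```

Request:
{"name": "apply_moves", "arguments": {"fingers": [5, 5, 5], "xyz": [[-0.2, 0, 0.3], [-0.2, 0, 0.5], [-0.2, 0, 0.5]], "spin": [0, 0, 0]}}

```text
clock: 15.38
ee_pos: [0.5604, -0.1588, 0.0316]
tcp_rot: [-2.225, 1.571, -2.027]
ft_force: [-1.3, -0.4, 1.3]
finger_gap: 0.012
```

```bash
python3 - <<'E'
from h import *
feel()
E
```

```text
clk 15.57 Fbase xyz [-0.83 -0.38  0.98] sd 0.41 T [-0.164  0.218 -0.025]
  TCP in base mm [ 14.99 -13.99  31.57] sd 0.02 jaw yaw 0.1975 gap 11.69
```

Request:
{"name": "apply_moves", "arguments": {"fingers": [5, 5, 5], "xyz": [[-0.15, 0, 0.3], [-0.15, 0, 0.5], [-0.15, 0, 0.5]], "spin": [0, 0, 0]}}

```text
clock: 15.95
ee_pos: [0.5608, -0.1586, 0.0316]
tcp_rot: [2.417, 1.571, 2.615]
ft_force: [0.2, 0.6, -4.1]
finger_gap: 0.0117
```

```bash
python3 - <<'E'
from h import *
feel()
E
```

```text
clk 16.15 Fbase xyz [ 0.21 -0.13 -4.06] sd 0.36 T [-0.102  0.032  0.013]
  TCP in base mm [ 15.42 -13.88  31.6 ] sd 0.02 jaw yaw 0.1975 gap 11.91
```

Request:
{"name": "apply_moves", "arguments": {"fingers": [5, 5, 5], "xyz": [[0.1, 0, 0.2], [0.1, 0, 0.4], [0.1, 0, 0.4]], "spin": [0, 0, 0]}}

```text
clock: 16.52
ee_pos: [0.5611, -0.1586, 0.0317]
tcp_rot: [2.901, 1.571, 3.099]
ft_force: [-0.6, -0.0, -3.9]
finger_gap: 0.0122
```

```bash
python3 - <<'E'
from h import *
feel()
E
```

```text
clk 16.73 Fbase xyz [-0.01 -0.45 -4.13] sd 0.61 T [-0.037  0.068  0.004]
  TCP in base mm [ 15.82 -13.97  31.68] sd 0.02 jaw yaw 0.1975 gap 12.15
```

Request:
{"name": "apply_moves", "arguments": {"fingers": [5, 5, 5], "xyz": [[0.05, 0, 0.2], [0.05, 0, 0.4], [0.05, 0, 0.4]], "spin": [0, 0, 0]}}

```text
clock: 17.1
ee_pos: [0.5614, -0.1586, 0.0316]
tcp_rot: [-3.12, 1.57, -2.922]
ft_force: [-0.8, -1.2, -4.1]
finger_gap: 0.0117
```

```bash
python3 - <<'E'
from h import *
im=feel();cv2.imwrite('pics/w6.png',im[:,:,::-1])
E
```

```text
clk 17.3 Fbase xyz [-0.97 -0.04 -3.66] sd 0.73 T [-0.145  0.243  0.001]
  TCP in base mm [ 16.02 -13.96  31.64] sd 0.02 jaw yaw 0.1976 gap 11.83
```

View pics/w6.png

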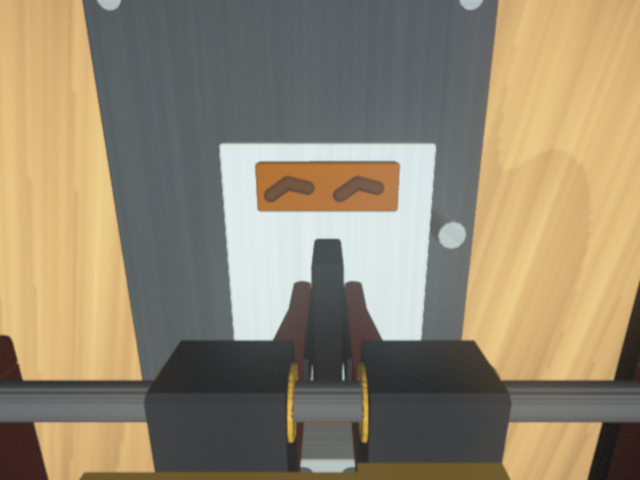

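The plate's edge is now at the pin, and x moved only 0.2 mm of the 0.4 mm commanded, so contact has begun. I'll press in small steps.

Request:
{"name": "apply_moves", "arguments": {"fingers": [5, 5, 5], "xyz": [[0.05, 0, 0.15], [0.1, 0, 0.3], [0.1, 0, 0.3]], "spin": [0, 0, 0]}}

```text
clock: 17.68
ee_pos: [0.5614, -0.1586, 0.0316]
tcp_rot: [3.011, 1.57, -3.075]
ft_force: [-4.2, -0.8, -0.8]
finger_gap: 0.012
```

```bash
python3 - <<'E'
from h import *
feel()
E
```

```text
clk 17.88 Fbase xyz [-4.83 -0.44 -0.75] sd 0.76 T [-0.354  0.734  0.013]
  TCP in base mm [ 16.08 -13.93  31.6 ] sd 0.02 jaw yaw 0.1976 gap 12.03
```

Tz is near zero, so both pins carry load. I'll increase the push to about 10.5 N.

Request:
{"name": "apply_moves", "arguments": {"fingers": [5, 5, 5], "xyz": [[0, 0, 0.15], [0, 0, 0.3], [0, 0, 0.3]], "spin": [0, 0, 0]}}

```text
clock: 18.25
ee_pos: [0.5614, -0.1585, 0.0316]
tcp_rot: [3.022, 1.569, -3.063]
ft_force: [-5.8, -1.2, 1.5]
finger_gap: 0.0118
```

```bash
python3 - <<'E'
from h import *
feel()
E
```

```text
clk 18.45 Fbase xyz [-5.94 -1.02  1.19] sd 0.84 T [-0.436  0.94  -0.021]
  TCP in base mm [ 16.09 -13.92  31.61] sd 0.01 jaw yaw 0.1977 gap 11.92
```

Request:
{"name": "apply_moves", "arguments": {"fingers": [5, 5, 5], "xyz": [[-0.1, 0, 0.2], [-0.1, 0, 0.4], [-0.1, 0, 0.4]], "spin": [0, 0, 0]}}

```text
clock: 18.82
ee_pos: [0.5615, -0.1585, 0.0316]
tcp_rot: [3.019, 1.569, -3.066]
ft_force: [-5.8, -2.6, 1.5]
finger_gap: 0.0119
```

```bash
python3 - <<'E'
from h import *
feel()
E
```

```text
clk 19.02 Fbase xyz [-6.64 -1.26  0.37] sd 0.19 T [-0.566  1.07  -0.02 ]
  TCP in base mm [ 16.12 -13.9   31.64] sd 0.01 jaw yaw 0.1978 gap 11.99
```

Request:
{"name": "apply_moves", "arguments": {"fingers": [5, 5, 5, 5], "xyz": [[-0.1, 0, 0.3], [-0.1, 0, 0.5], [-0.1, 0, 0.6], [-0.1, 0, 0.6]], "spin": [0, 0, 0, 0]}}

```text
clock: 19.52
ee_pos: [0.5615, -0.1585, 0.0317]
tcp_rot: [3.035, 1.568, -3.05]
ft_force: [-7.4, -3.6, 2.0]
finger_gap: 0.0119
```

```bash
python3 - <<'E'
from h import *
feel()
E
```

```text
clk 19.73 Fbase xyz [-8.21 -1.53  1.82] sd 0.52 T [-0.71   1.303 -0.042]
  TCP in base mm [ 16.16 -13.9   31.69] sd 0.01 jaw yaw 0.1979 gap 11.53
```

Request:
{"name": "apply_moves", "arguments": {"fingers": [5, 5, 5, 5, 5], "xyz": [[-0.1, 0, 0.3], [-0.15, 0, 0.6], [-0.15, 0, 0.8], [-0.15, 0, 0.9], [-0.15, 0, 0.9]], "spin": [0, 0, 0, 0, 0]}}

```text
clock: 20.35
ee_pos: [0.5616, -0.1584, 0.0317]
tcp_rot: [3.018, 1.566, -3.067]
ft_force: [-10.3, -4.5, 1.9]
finger_gap: 0.012
```

```bash
python3 - <<'E'
from h import *
feel()
E
```

```text
clk 20.55 Fbase xyz [-10.57  -2.71   2.89] sd 0.42 T [-0.931  1.666 -0.054]
  TCP in base mm [ 16.22 -13.88  31.76] sd 0.01 jaw yaw 0.1981 gap 11.92
```

Request:
{"name": "apply_moves", "arguments": {"fingers": [5, 5, 5, 5, 5], "xyz": [[-0.05, -0.1, 0.2], [-0.05, -0.2, 0.3], [-0.05, -0.2, 0.3], [-0.05, -0.2, 0.3], [-0.05, -0.2, 0.3]], "spin": [0, 0, 0, 0, 0]}}

```text
clock: 21.18
ee_pos: [0.5615, -0.1585, 0.0318]
tcp_rot: [2.965, 1.566, -3.12]
ft_force: [-10.0, -5.1, 3.4]
finger_gap: 0.0119
```

```bash
python3 - <<'E'
from h import *
feel()
E
```

```text
clk 21.38 Fbase xyz [-11.01  -2.29   3.87] sd 0.54 T [-0.893  1.729 -0.06 ]
  TCP in base mm [ 16.22 -13.86  31.77] sd 0.02 jaw yaw 0.1982 gap 11.98
```

Request:
{"name": "apply_moves", "arguments": {"fingers": [5, 5, 5, 5, 5], "xyz": [[0, 0, 0], [0, 0, 0], [0, 0, 0], [0, 0, 0], [0, 0, 0]], "spin": [0, 0, 0, 0, 0]}}

```text
clock: 22.0
ee_pos: [0.5616, -0.1585, 0.0318]
tcp_rot: [2.971, 1.566, -3.114]
ft_force: [-10.8, -4.5, 3.5]
finger_gap: 0.0118
```

```bash
python3 - <<'E'
from h import *
feel(5)
E
```

```text
clk 22.25 Fbase xyz [-11.47  -1.87   3.51] sd 0.56 T [-0.929  1.734 -0.031]
  TCP in base mm [ 16.24 -13.86  31.79] sd 0.02 jaw yaw 0.1982 gap 11.61
```

Request:
{"name": "apply_moves", "arguments": {"fingers": [5, 5, 5, 5, 5], "xyz": [[-0.15, 0, 0], [-0.3, 0, 0], [-0.3, 0, 0], [-0.3, 0, 0], [-0.3, 0, 0]], "spin": [0, 0, 0, 0, 0]}}

```text
clock: 22.88
ee_pos: [0.5616, -0.1584, 0.0318]
tcp_rot: [2.956, 1.566, -3.129]
ft_force: [-9.9, -4.2, 0.4]
finger_gap: 0.0116
```

```bash
python3 - <<'E'
from h import *
feel()
E
```

```text
clk 23.07 Fbase xyz [-10.55  -2.27   1.03] sd 0.73 T [-0.933  1.654 -0.046]
  TCP in base mm [ 16.23 -13.85  31.8 ] sd 0.01 jaw yaw 0.1982 gap 11.86
```

Request:
{"name": "apply_moves", "arguments": {"fingers": [5, 5, 5, 5], "xyz": [[0, 0, 0], [0, 0, 0], [0, 0, 0], [0, 0, 0]], "spin": [0, 0, 0, 0]}}

```text
clock: 23.58
ee_pos: [0.5616, -0.1585, 0.0318]
tcp_rot: [2.96, 1.566, -3.125]
ft_force: [-10.4, -4.8, 1.0]
finger_gap: 0.0114
```

```bash
python3 - <<'E'
from h import *
feel()
E
```

```text
clk 23.77 Fbase xyz [-10.14  -2.27   1.1 ] sd 0.46 T [-0.969  1.685 -0.031]
  TCP in base mm [ 16.24 -13.87  31.8 ] sd 0.03 jaw yaw 0.1982 gap 12.25
```

Seated on both pins at 10–11.5 N for over a second, with the load balanced. I'll ease to a light hold and slide toward the stop.

Request:
{"name": "apply_moves", "arguments": {"fingers": [5, 5, 5, 5, 5], "xyz": [[0, -0.5, -0.8], [0, -2, -1.5], [0, -4, -1.5], [0, -6, -1.5], [0, -6.5, -1.5]], "spin": [0, 0, 0, 0, 0]}}

```text
clock: 24.4
ee_pos: [0.5625, -0.1636, 0.0318]
tcp_rot: [2.368, 1.567, 2.565]
ft_force: [-5.7, 2.7, 0.6]
finger_gap: 0.0117
```

```bash
python3 - <<'E'
from h import *
feel()
E
```

```text
clk 24.6 Fbase xyz [-4.98  3.29 -0.4 ] sd 0.58 T [0.166 0.995 0.039]
  TCP in base mm [ 16.11 -19.1   31.8 ] sd 0.01 jaw yaw 0.1975 gap 11.8
```

Request:
{"name": "apply_moves", "arguments": {"fingers": [5, 5, 5, 5], "xyz": [[-0.1, -1, -0.3], [-0.1, -2, -0.3], [-0.1, -3, -0.3], [-0.1, -3.5, -0.3]], "spin": [0, 0, 0, 0]}}

```text
clock: 25.1
ee_pos: [0.5632, -0.1674, 0.0318]
tcp_rot: [2.408, 1.568, 2.605]
ft_force: [-5.5, 1.1, -2.1]
finger_gap: 0.0116
```

```bash
python3 - <<'E'
from h import *
feel()
E
```

```text
clk 25.3 Fbase xyz [-5.    2.46 -2.15] sd 0.62 T [0.173 0.907 0.058]
  TCP in base mm [ 16.1  -23.03  31.82] sd 0.01 jaw yaw 0.1976 gap 11.99
```

Request:
{"name": "apply_moves", "arguments": {"fingers": [5, 5, 5], "xyz": [[0, -0.4, 0], [0, -0.8, 0], [0, -0.8, 0]], "spin": [0, 0, 0]}}

```text
clock: 25.68
ee_pos: [0.5634, -0.1682, 0.0318]
tcp_rot: [2.412, 1.568, 2.609]
ft_force: [-4.4, 2.3, -1.7]
finger_gap: 0.0116
```

```bash
python3 - <<'E'
from h import *
feel()
E
```

```text
clk 25.88 Fbase xyz [-4.8   2.66 -2.23] sd 0.51 T [0.172 0.932 0.071]
  TCP in base mm [ 16.09 -23.78  31.81] sd 0.01 jaw yaw 0.1975 gap 12.46
```

Request:
{"name": "apply_moves", "arguments": {"fingers": [5, 5, 5], "xyz": [[0, -0.4, 0], [0, -0.8, 0], [0, -0.8, 0]], "spin": [0, 0, 0]}}

```text
clock: 26.25
ee_pos: [0.5636, -0.169, 0.0318]
tcp_rot: [2.411, 1.568, 2.608]
ft_force: [-4.7, 2.2, -1.8]
finger_gap: 0.0119
```

```bash
python3 - <<'E'
from h import *
feel()
E
```

```text
clk 26.45 Fbase xyz [-4.77  3.06 -1.94] sd 0.69 T [0.16  0.937 0.061]
  TCP in base mm [ 16.09 -24.58  31.82] sd 0.02 jaw yaw 0.1975 gap 11.83
```

Request:
{"name": "apply_moves", "arguments": {"fingers": [5, 5, 5], "xyz": [[0, -0.4, 0], [0, -0.8, 0], [0, -0.8, 0]], "spin": [0, 0, 0]}}

```text
clock: 26.82
ee_pos: [0.5636, -0.1695, 0.0318]
tcp_rot: [2.314, 1.567, 2.511]
ft_force: [-5.1, 4.0, -2.3]
finger_gap: 0.0117
```

```bash
python3 - <<'E'
from h import *
feel()
E
```

```text
clk 27.02 Fbase xyz [-4.27  3.62 -1.89] sd 0.74 T [0.331 0.9   0.072]
  TCP in base mm [ 16.08 -25.05  31.82] sd 0.01 jaw yaw 0.1974 gap 11.92
```

Request:
{"name": "apply_moves", "arguments": {"fingers": [5, 5, 5, 5], "xyz": [[0, -0.3, 0], [0, -0.6, 0], [0, -0.9, 0], [0, -0.9, 0]], "spin": [0, 0, 0, 0]}}

```text
clock: 27.52
ee_pos: [0.5636, -0.1695, 0.0319]
tcp_rot: [2.148, 1.566, 2.346]
ft_force: [-5.2, 6.3, 0.0]
finger_gap: 0.012
```

```bash
python3 - <<'E'
from h import *
feel()
E
```

```text
clk 27.73 Fbase xyz [-3.75  6.95 -0.32] sd 0.36 T [0.783 0.851 0.076]
  TCP in base mm [ 16.07 -25.07  31.85] sd 0.02 jaw yaw 0.1973 gap 11.73
```

Request:
{"name": "apply_moves", "arguments": {"fingers": [5, 5, 5, 5], "xyz": [[0, -0.3, 0], [0, -0.6, 0], [0, -0.9, 0], [0, -0.9, 0]], "spin": [0, 0, 0, 0]}}

```text
clock: 28.22
ee_pos: [0.5636, -0.1695, 0.0319]
tcp_rot: [2.041, 1.565, 2.238]
ft_force: [-4.7, 10.3, 2.4]
finger_gap: 0.0118
```

```bash
python3 - <<'E'
from h import *
feel()
E
```

```text
clk 28.43 Fbase xyz [-3.31 10.24  1.41] sd 0.57 T [1.233 0.823 0.062]
  TCP in base mm [ 16.07 -25.1   31.91] sd 0.02 jaw yaw 0.1971 gap 11.78
```

Request:
{"name": "apply_moves", "arguments": {"fingers": [5, 5, 5, 5, 5], "xyz": [[-0.1, -0.2, 0.2], [-0.2, -0.35, 0.5], [-0.2, -0.35, 0.5], [-0.2, -0.35, 0.5], [-0.2, -0.35, 0.5]], "spin": [0, 0, 0, 0, 0]}}

```text
clock: 29.05
ee_pos: [0.5636, -0.1695, 0.0319]
tcp_rot: [2.122, 1.564, 2.319]
ft_force: [-5.8, 9.4, 0.8]
finger_gap: 0.0116
```

```bash
python3 - <<'E'
from h import *
feel()
E
```

```text
clk 29.25 Fbase xyz [-3.57 10.35  1.44] sd 0.52 T [1.289 0.934 0.084]
  TCP in base mm [ 16.07 -25.11  31.95] sd 0.02 jaw yaw 0.1971 gap 12.0
```

Request:
{"name": "apply_moves", "arguments": {"fingers": [5, 5, 5, 5, 5], "xyz": [[0, 0, 0], [0, 0, 0], [0, 0, 0], [0, 0, 0], [0, 0, 0]], "spin": [0, 0, 0, 0, 0]}}

```text
clock: 29.88
ee_pos: [0.5636, -0.1695, 0.0319]
tcp_rot: [2.128, 1.564, 2.325]
ft_force: [-5.9, 8.8, 2.0]
finger_gap: 0.0117
```

```bash
python3 - <<'E'
from h import *
feel(6)
E
```

```text
clk 30.18 Fbase xyz [-3.61 10.2   1.52] sd 0.46 T [1.295 0.917 0.066]
  TCP in base mm [ 16.07 -25.12  31.95] sd 0.02 jaw yaw 0.1971 gap 12.01
```

Request:
{"name": "apply_moves", "arguments": {"fingers": [5, 5, 5, 5, 5], "xyz": [[-0.1, -0.2, 0.1], [-0.15, -0.4, 0.3], [-0.15, -0.45, 0.3], [-0.15, -0.45, 0.3], [-0.15, -0.45, 0.3]], "spin": [0, 0, 0, 0, 0]}}

```text
clock: 30.8
ee_pos: [0.5636, -0.1695, 0.032]
tcp_rot: [2.134, 1.563, 2.331]
ft_force: [-7.0, 10.1, 2.9]
finger_gap: 0.012
```

Request:
{"name": "apply_moves", "arguments": {"fingers": [5, 5, 5, 5, 5], "xyz": [[0, 0, 0], [0, 0, 0], [0, 0, 0], [0, 0, 0], [0, 0, 0]], "spin": [0, 0, 0, 0, 0]}}

```text
clock: 31.42
ee_pos: [0.5636, -0.1695, 0.032]
tcp_rot: [2.136, 1.563, 2.333]
ft_force: [-6.7, 10.7, 2.9]
finger_gap: 0.0119
```

```bash
python3 - <<'E'
from h import *
feel(8)
E
```

```text
clk 31.82 Fbase xyz [-4.27 11.36  1.61] sd 0.37 T [1.448 0.962 0.068]
  TCP in base mm [ 16.07 -25.14  32.  ] sd 0.02 jaw yaw 0.197 gap 11.19
```

Seated on the stop at 10–11.4 N for over two seconds, with light pin contact kept. I'll ease the load without backing off, then let go.

Request:
{"name": "apply_moves", "arguments": {"fingers": [5, 5, 5, 5, 5], "xyz": [[0, 0.5, 0], [0, 1.0, 0], [0, 1.5, 0], [0, 1.9, -0.1], [0, 1.9, -0.1]], "spin": [0, 0, 0, 0, 0]}}

```text
clock: 32.45
ee_pos: [0.5637, -0.1695, 0.032]
tcp_rot: [2.347, 1.566, 2.544]
ft_force: [-6.9, 3.7, -1.8]
finger_gap: 0.0118
```

```bash
python3 - <<'E'
from h import *
feel()
E
```

```text
clk 32.65 Fbase xyz [-5.61  5.18 -1.19] sd 0.69 T [0.558 1.045 0.032]
  TCP in base mm [ 16.11 -25.09  31.97] sd 0.03 jaw yaw 0.1974 gap 11.54
```

Request:
{"name": "apply_moves", "arguments": {"fingers": [5, 5, 5, 5], "xyz": [[0, 0.2, -0.4], [0, 0.4, -0.9], [0, 0.5, -1.0], [0, 0.5, -1.0]], "spin": [0, 0, 0, 0]}}

```text
clock: 33.15
ee_pos: [0.5637, -0.1695, 0.032]
tcp_rot: [2.164, 1.567, 2.361]
ft_force: [-3.1, 4.8, -5.0]
finger_gap: 0.0119
```

```bash
python3 - <<'E'
from h import *
feel()
E
```

```text
clk 33.35 Fbase xyz [-2.73  4.78 -4.95] sd 0.43 T [0.709 0.74  0.059]
  TCP in base mm [ 16.09 -25.13  31.97] sd 0.01 jaw yaw 0.1973 gap 11.86
```

Request:
{"name": "apply_moves", "arguments": {"fingers": [5, 5, 5, 5], "xyz": [[0.15, 0, 0.1], [0.3, 0, 0.2], [0.4, 0, 0.2], [0.4, 0, 0.2]], "spin": [0, 0, 0, 0]}}

```text
clock: 33.85
ee_pos: [0.5637, -0.1695, 0.0319]
tcp_rot: [2.235, 1.567, 2.433]
ft_force: [-5.1, 3.9, -1.2]
finger_gap: 0.0117
```

```bash
python3 - <<'E'
from h import *
feel()
E
```

```text
clk 34.05 Fbase xyz [-4.03  4.93 -1.33] sd 0.64 T [0.665 0.926 0.067]
  TCP in base mm [ 16.1  -25.08  31.89] sd 0.02 jaw yaw 0.1974 gap 11.87
```

Request:
{"name": "apply_moves", "arguments": {"fingers": [5, 5, 5, 5], "xyz": [[0.15, 0.1, -0.1], [0.3, 0.2, -0.2], [0.4, 0.3, -0.2], [0.4, 0.3, -0.2]], "spin": [0, 0, 0, 0]}}

```text
clock: 34.55
ee_pos: [0.5636, -0.1695, 0.0318]
tcp_rot: [2.241, 1.568, 2.439]
ft_force: [-6.0, 3.5, 1.8]
finger_gap: 0.0119
```

```bash
python3 - <<'E'
from h import *
feel()
E
```

```text
clk 34.75 Fbase xyz [-4.56  5.19  0.56] sd 0.49 T [0.518 0.893 0.033]
  TCP in base mm [ 16.07 -25.06  31.77] sd 0.01 jaw yaw 0.1974 gap 12.06
```

Request:
{"name": "apply_moves", "arguments": {"fingers": [16, 22, 30, 30, 30], "xyz": [[0, 0, 0], [0, 0, 0], [0, 0, 0], [0, 0, 0], [0, 0, 0]], "spin": [0, 0, 0, 0, 0]}}

```text
clock: 35.38
ee_pos: [0.5651, -0.1709, 0.032]
tcp_rot: [-0.739, 1.57, -0.542]
ft_force: [0.0, -0.5, 0.5]
finger_gap: 0.0301
```

```bash
python3 - <<'E'
from h import *
im=feel();cv2.imwrite('pics/w7.png',im[:,:,::-1])
E
```

```text
clk 35.58 Fbase xyz [-0.02 -0.04  0.1 ] sd 0.42 T [-0.071  0.064 -0.01 ]
  TCP in base mm [ 17.01 -26.58  31.95] sd 0.07 jaw yaw 0.1975 gap 30.12
```

View pics/w7.png

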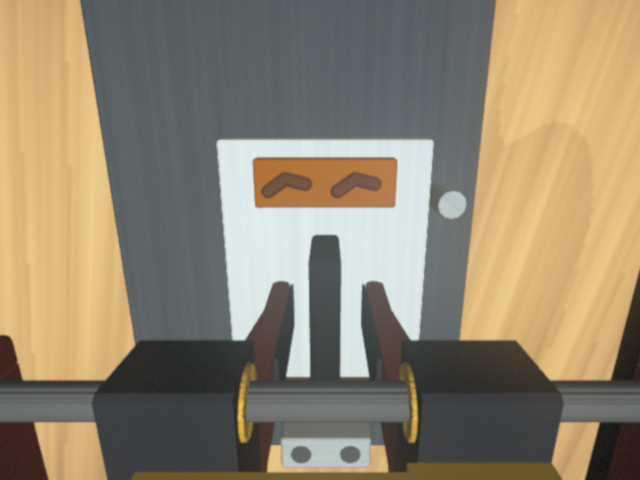

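Released. The wrist view shows the plate's right edge at the pin near (440,200) and the stop below the fin at (325,450). I'll lift straight up and check.

Request:
{"name": "apply_moves", "arguments": {"fingers": [30, 30, 30, 30, 30], "xyz": [[-8, 0, 0], [-25, 0, 0], [-50, 0, 0], [-85, 0, 0], [-120, 0, 0]], "spin": [0, 0, 0, 0, 0]}}

```text
clock: 36.2
ee_pos: [0.5648, -0.1707, 0.1543]
tcp_rot: [-0.729, 1.57, -0.531]
ft_force: [0.6, 0.1, -0.5]
finger_gap: 0.03
```

Request:
{"name": "apply_moves", "arguments": {"fingers": [80, 80, 80, 80, 80], "xyz": [[-20, -15, -30], [-40, -30, -60], [-60, -50, -90], [-60, -50, -90], [-60, -50, -90]], "spin": [0, 0, 0, 0, 0]}}

```text
clock: 36.83
ee_pos: [0.4866, -0.2371, 0.2125]
tcp_rot: [-0.356, 1.57, -0.159]
ft_force: [0.6, 0.3, 0.7]
finger_gap: 0.0761
```

```bash
python3 - <<'E'
from h import *
import pickle
m=camera_model('wrist');s=sense()
im=capture('wrist');cv2.imwrite('pics/w8.png',im[:,:,::-1]);pickle.dump(m,open('w8.pkl','wb'))
print(sense()['clock'],s['ee_pos'],sense()['ee_pos'])
t=capture('top');show('t8.png',t,(325,175,465,300),5)
E
```

```text
36.875 [ 0.48664871 -0.23713692  0.21250637] [ 0.48659324 -0.23674185  0.21198136]
```

View pics/w8.png

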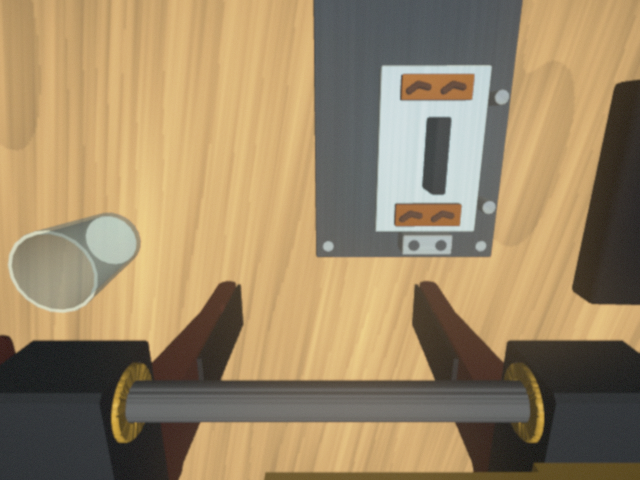

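View pics/t8.png

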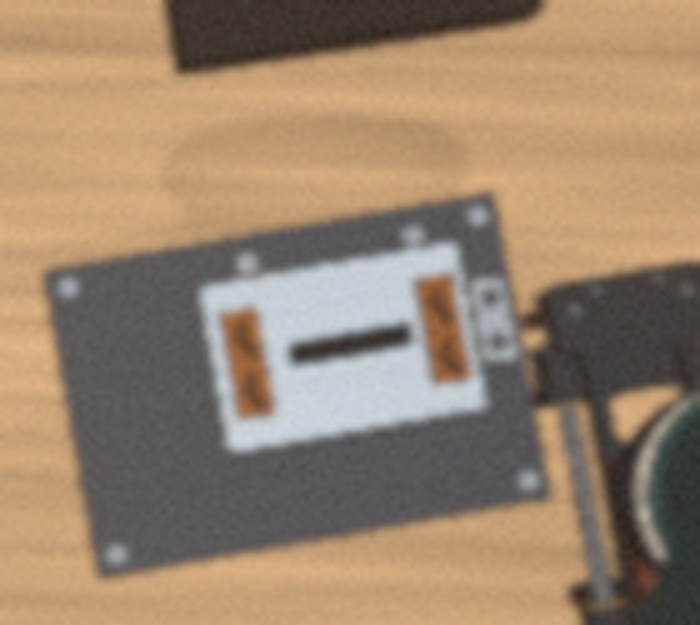

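Both views show the plate against both pins and the stop. Next I measure its pose relative to the base.

```bash
python3 - <<'E'
from h import *
import pickle
for f,m in (('w8',pickle.load(open('w8.pkl','rb'))),):
    im=cv2.imread(f'pics/{f}.png')[:,:,::-1].copy();hsv=cv2.cvtColor(im,cv2.COLOR_RGB2HSV)
    v=cv2.morphologyEx((hsv[...,2]>150).astype(np.uint8),cv2.MORPH_OPEN,np.ones((3,3)))*(hsv[...,1]<70)
    w=np.zeros(v.shape,np.uint8);w[50:234,360:497]=1
    for c in comps(v*w,2000):
        a=rect(m,c,.026);print(f,a)
    g=(hsv[...,1]<80)&(hsv[...,2]<255);w[:]=0;w[0:262,300:530]=1
    # straight edges of base in wrist view: left edge points
    pts=[]
    for r in range(20,230,3):
        x=np.where(g[r,300:380])[0];pts.append((300+x[0],r))
    P=ray(m,pts,.012)[:,:2].astype(np.float32);vx=cv2.fitLine(P,cv2.DIST_HUBER,0,.01,.01).ravel()
    print('base near edge yaw',np.arctan2(vx[1],vx[0]))
    for zz,l,px in((.038,'pins',[[502,97],[489,207.5]]),):print(l,ray(m,px,zz)[:,:2]*1000)
m=camera_model('top');im=capture('top');hsv=cv2.cvtColor(im,cv2.COLOR_RGB2HSV)
v=((hsv[...,2]>140)&(hsv[...,1]<70)).astype(np.uint8);v=cv2.morphologyEx(v,cv2.MORPH_OPEN,np.ones((3,3)))
w=np.zeros(v.shape,np.uint8);w[215:270,360:422]=1
for c in comps(v*w,300):print('top',rect(m,c,.026))
E
```

```text
w8 ((563.7, -168.3), (89.3, 139.2), -1.3718)
base near edge yaw -1.3696051
pins [[ 604.89130564 -114.49353779]
 [ 622.74398604 -202.46927057]]
top ((562.8, -169.8), (91.5, 141.6), -1.3716)
```

```bash
python3 - <<'E'
from plant import *
print(sense()['clock'],sense()['ft_force']);print(sign_off())
E
```

```text
36.975 [-0.02717402  1.02845696 -0.00544063]
the job is handed in; nothing more can be done
None
```

The plate is on the base against both pins and the end stop. I let go of it and handed the job in at 37.0 s with the gripper clear of everything.

- **Lift and lay:** I gripped the plate by its fin (weight about 4.2 N) and laid it on the base at about the laydown point. While finding the base I pressed down by up to about 11 N for a moment, then eased off.
- **Pins:** I pushed it against both pins at 10–11.5 N for more than 2 s. The near-zero twist at the wrist showed that both pins carried load.
- **Stop:** I slid it along the pins to the stop and pushed at 10–11.4 N for more than 2 s, keeping a light push of about 4 N on the pins. I then eased both pushes down and opened the fingers.
- **Last checks:** In the top camera the plate's centre is about 0.3 mm from home. It is parallel to the pin line to about 1 mrad. The wrist camera read about 1.7 mm off, but it put the pins off by about the same amount, so I take that as calibration error.
- **Not checked:** After letting go I checked only by camera, which cannot rule out a gap of a few tenths of a millimetre. While pressing, the tool tilted and rose about 0.4 mm. I lowered it most of the way back before letting go, and it was still about 0.2 mm high. I did not measure afterwards that the plate lies flat.

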